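# Break the lid stay and shut the UV curing box

### The arm

A 6-joint arm with a two-finger parallel gripper is mounted at the origin on a cart in front of the work surface, level with it; the furniture and walls round the work are solid. World frame = base frame: x ahead of the robot, y to its left, z up, the work surface at z = 0. Lengths are in m, angles in rad, forces in N, time in s.
With the tool pointing down it reaches from about 0.325 to 0.9 m from the base axis. Payload 6.1 kg.
Tool frame: the origin (TCP) lies at the very end of the fingers, on their centre line; the grasp point (between the pads) lies 19 mm behind it; z points along the fingers, y is the line along which they close (so a half turn about z gives the same grasp; the last joint's range is limited). The gripper opens to 87 mm and grips with 3 to 60 N. Pads are 19 mm wide; open, the fingers measure 117 mm over their backs; the gripper's body (75 mm by 190 mm) begins 51 mm behind the grasp point.
Start: joints at [1.206, 0.22, 1.526, -0, 1.395, -0.126], TCP at [0.148, 0.607, 0.223] pointing down, gripper open.
Joint ranges: [-2.98, 2.98], [-0.91, 2.08], [0.09, 2.57], [-1.24, 4.39], [0.2, 2.65], [-2.68, 2.68]. Speed limits (rad/s): [2.57, 2.57, 3.01, 3.14, 3.14, 3.14].

### API

Orientations are given as a 3x3 rotation matrix whose columns are the frame's x, y, z axes.
In Python, from rig import observe, grab_frame, close_job gives the robot as it stands.
- The arm moves only by the tool drive_tool, never from a script. Its arguments are lists of equal length, an entry for each row: "dp": the shift along the tool's x, y, z in mm, a list of three; "dr": the turn, a rotation vector about the tool's x, y, z in degrees, a list of three. In form: {"dp": [[x, y, z], ...], "dr": [[wx, wy, wz], ...]}. A call has exactly 10 rows; each row shifts and turns the commanded pose from where the row before left it, along the tool's axes as they then stand; what a row does not reach is not made up. A row lasts 1/12 s, in which the tool goes at most 41.7 mm and 7.16 degrees, less where a joint would pass 70% of its speed; a pose out of reach is approached as far as the arm can. A call is refused whole if a number of a shift passes 41.7 or a number of a turn 7.16, either way. A call with a gripper value outside its range is refused whole. "jaw" is the finger opening in mm, from 0 to 87, set as the call begins (left out, the last holds). The fingers move at their own pace and stop on an object; "grip_force" is the grip in N (left out, the last holds). Time passes only in rows, so rows that do not move let the fingers close, or fill a call up. It gives the time, the measured TCP pose, the force, the opening and the grip force at its end, in the units of the state.
- observe(): the state, without advancing time (a new reading comes with each control period).
- grab_frame(name): name is "scene" or "top"; returns a dict with "color" (400x640x3 uint8, red, green, blue), "intrinsics" (3x3 intrinsics, pixels), "extrinsics" (4x4, takes a point from camera to world coordinates). Camera axes: x right, y down, z forward; pixel columns grow to the right and rows downward; lengths in m; the calibration is good to about 2 mm. A picture is of the moment at which its call begins. There is no depth.
- close_job(): hands the job in; it is judged then, once.
The state is a dict: "t": time; "joints": joint angles; "dq": joint speeds; "tau": joint torques, N m; "tool_pos": TCP position; "tool_rot": TCP orientation; "ft_force": force on the tool from outside, world axes, zero at the start; "wrist_torque": the same for the moment, N m; "finger_gap": opening from 0.0 (shut) to 1.0 (fully open); "gripper_force": force on a finger pad.
Only numpy, scipy, OpenCV 4.12 (cv2) and the standard library are available. Lean on these libraries where they do the work, as an engineer would, in place of code of your own. Each camera call takes 0.05 s, during which the arm holds its last target. There are 200 camera calls.

### The job

A coated circuit board is ready in the UV curing box: close the box up. Push the red knob at the knuckle of the folding lid stay backwards and down, past its locked straight position, so that the stay can fold; then lower the lid gently all the way down without letting it drop, and only then swing the latch on the left side over the lid as far as it goes. Do not disturb the other things on the bench.

Things in the scene. Friction and masses are not known exactly. Their poses are not given: they have to be found in the camera images.
- curing_box: Grey sheet-metal UV curing box, fixed to the bench, 220 mm deep (x) by 270 mm wide (y), rim 96 mm high, a green board lying inside. Origin: centre of its underside on the bench; x points from its front to its rear (away from the robot at yaw 0), y to its left, z up. Its yaw is within 0.2 rad of zero.
- hinge_axis (a point): Middle of the lid's hinge axis, on top of the box's rear wall, at (0.110, 0, 0.096) in the box frame; the axis runs along the box's y.
- lid (a joint): Lid angle: 0 = open on its locked stay (1.22 rad above level), grows as it comes down, 1.22 = fully shut (end stop). Lid 226 x 274 x 28 mm, 0.45 to 0.58 kg. Stiff hinge: with the stay broken the lid stays put while high and is pulled down with 1 to 2 N; somewhere between 50 and 30 degrees above level its weight wins and it falls shut unless held.
- handle (a point): Middle of the lid's handle: round black bar, 12 mm thick, 116 mm long along the box's y, on two posts 50 mm either side of the middle, 29 mm clear of the lid's front edge. Runs on a circle of 259 mm radius about the hinge axis: lid open 344 mm above the bench, shut 109 mm, at x = -0.149 in the box frame. Can be pinched from above across the bar, which then turns between the fingers.
- knuckle_knob (a point): Centre of the red knob (20 mm diameter, 34 mm long along the box's y) on the stay's knuckle, at the box's right side (-y), 27 to 61 mm outside the side wall (lid and arms stay within 10 mm of it). Locked: at (0.011, -0.180, 0.149) in the box frame. Pushing breaks the stay: the knob moves on its circle to the rear and down, at first along (0.81, -0.59) in x, z; about 3 N.
- stay_pivot (a point): Pivot of the stay's lower arm on the box's right side wall, at (-0.042, -0.140, 0.076) in the box frame; the knuckle moves on a circle of 90 mm radius about it (in the box's x-z plane).
- stay_upper (a joint): Fold angle at the stay's knuckle: 0 = locked, bent 0.40 past straight to the front against its stop; 0.40 = the two arms in line (the lid rises by 0.05 rad up to there); larger = broken, the arms fold with the knuckle to the rear and the lid comes down with them; 2.8 with the lid shut. From about 0.8 on, the lid can be lowered and folds the stay by itself.
- latch (a joint): Swing latch on the box's left side (+y), turning about an upright axis: 0 = arm points to the box's front along the side wall, negative = swung outwards (starts between -0.6 and 0), 1.571 = arm points right (-y), lying across the lid (end stop). Stays where it is left. Arm 60 mm long from pivot to knob, arm's top 132 mm above the bench.
- latch_pivot (a point): Pivot of the latch, at (-0.055, 0.151, 0.127) in the box frame.
- latch_knob (a point): Middle of the upright black knob at the end of the latch arm: 19 mm diameter, 28 mm tall (from 132 to 160 mm above the bench), 60 mm from the pivot; push it sideways. Lid's top when shut: 124 mm above the bench.
- ipa_bottle: White plastic bottle with blue cap, 60 mm diameter, 136 mm tall, bystander. Origin: centre of its underside.
- kapton_tape: Amber tape roll, 68 mm diameter, 12 mm high, lying flat, bystander. Origin: centre of its underside.
- flush_cutters: Orange-handled cutters, 55 x 98 x 10 mm, lying flat, bystander. Origin: centre of underside.
- calipers: Digital calipers, 60 x 180 x 14 mm, lying flat, bystander. Origin: centre of underside.

How it is judged:
By the outcome, as a careful person would: the job done as asked, in the order asked, and still so for the second after the job is handed in, with the robot touching nothing.
It also fails if it takes over 72 s, if anything falls off the work surface, if the arm or the gripper's body presses on something with over 40 N, if the wrist force passes 120 N, or if a joint passes its speed limit or range.

## Working session

There is one attempt and no reset: what is moved stays moved. The work goes in short steps, Python scripts to look and compute and a tool call to move; the robot and the scene stay as the last step left them, time stands still between calls to the robot, and variables do not carry over. Pictures are saved under pics/ and viewed, at most 10 in all, crops included, and the job is handed in when it is done.

Besides the shell and the picture viewer there is one more tool, called by a JSON object that holds its "op" and its "data". drive_tool: Moves the arm, as the interface text tells. Its arguments: {"type":"object","properties":{"dp":{"type":"array"},"dr":{"type":"array"},"jaw":{"type":"number"},"grip_force":{"type":"number"}},"required":["dp","dr"]}

```bash
mkdir -p pics; ls
python3 - <<'E'
from rig import observe, grab_frame
import cv2
s=observe(); print(s['t'],s['tool_pos'],s['tool_rot'],s['finger_gap'])
for n in("scene","top"):
    f=grab_frame(n); cv2.imwrite(f"pics/{n}0.png",f['color'][:,:,::-1]); print(n,f['intrinsics'],f['extrinsics'])
E
```

```text
pics
0.0 [0.14762219 0.60668325 0.22142954] [[-9.71620881e-01  2.36542637e-01 -6.66843642e-04]
 [ 2.36543476e-01  9.71619210e-01 -1.81513276e-03]
 [ 2.18561802e-04 -1.92135841e-03 -9.99998130e-01]] 1.0026294911104425
scene [[360.98486618   0.         320.90854869]
 [  0.         360.98486618 192.46187263]
 [  0.           0.           1.        ]] [[ 0.61274128 -0.40211745  0.68033057 -0.31492844]
 [-0.79016153 -0.29660226  0.5363505  -0.71417725]
 [-0.01388831 -0.86621513 -0.49947819  0.81084946]
 [ 0.          0.          0.          1.        ]]
top [[440.16445106   0.         318.56613847]
 [  0.         440.16445106 200.83329764]
 [  0.           0.           1.        ]] [[-0.02021627 -0.98618429  0.16441366  0.3198603 ]
 [-0.99978915  0.01934869 -0.00687678 -0.03982056]
 [ 0.00360059 -0.16451802 -0.98636751  1.46050202]
 [ 0.          0.          0.          1.        ]]
```

View pics/scene0.png

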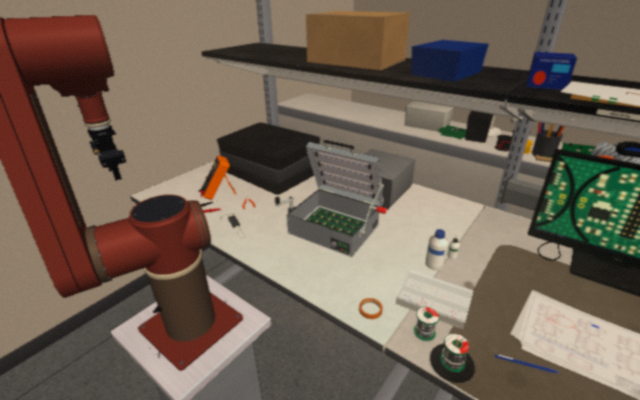

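View pics/top0.png

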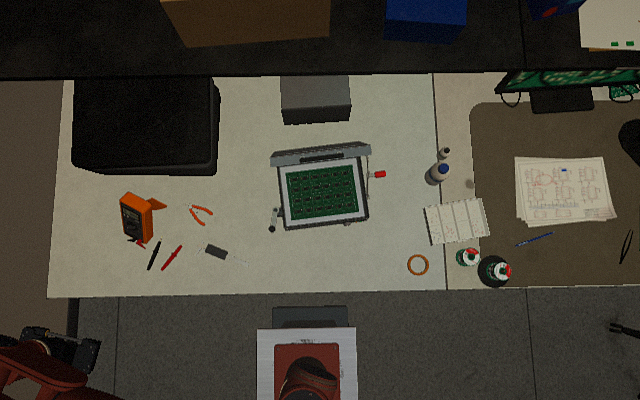

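The scene picture shows the box at about (335,215), its lid open and the red knob at (381,210). The top picture shows the box at (320,190), the red knob at (379,174) and the latch at (274,220). I'll enlarge both.

Run:
```python
import cv2,numpy as np
t=cv2.imread("pics/top0.png")[130:240,255:400]; s=cv2.imread("pics/scene0.png")[135:255,270:400]
cv2.imwrite("pics/tc.png",cv2.resize(t,None,fx=5,fy=5,interpolation=2)); cv2.imwrite("pics/sc.png",cv2.resize(s,None,fx=5,fy=5,interpolation=2)[:600])
```

```text
(no output)
```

View pics/tc.png

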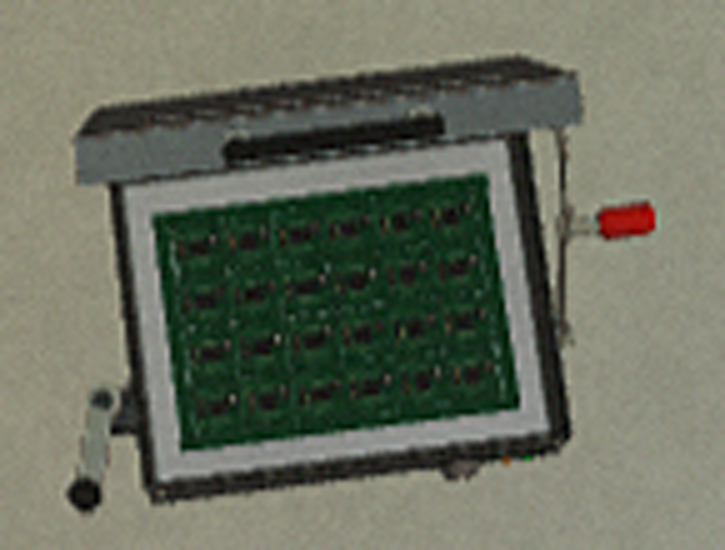

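View pics/sc.png

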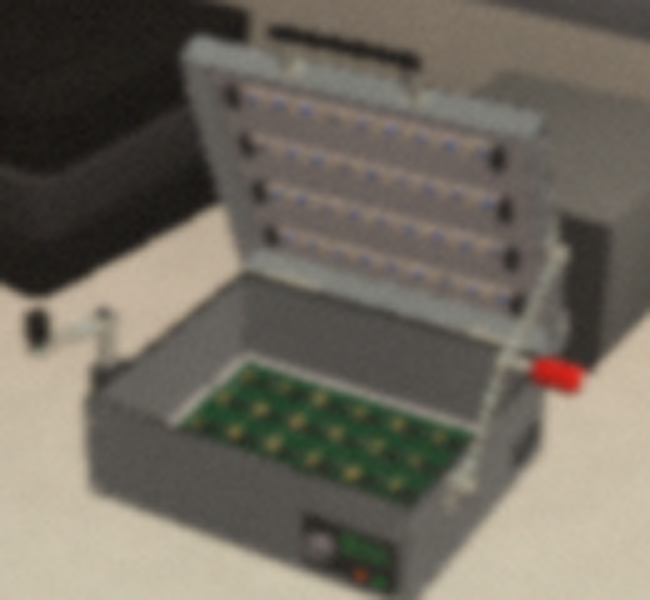

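Crop positions (5x). Top: red knob (627,219), handle (335,138), latch pivot (103,398), latch knob (85,495), front rim corners (150,492) and (567,447). Scene: red knob (557,374), handle (343,48), latch pivot (105,316). Next I fit the box pose.

```bash
cat > h.py <<'E'
import numpy as np,cv2
from rig import observe, grab_frame
from scipy.optimize import least_squares
K={'t':(440.164,318.566,200.833),'s':(360.985,320.909,192.462)}
E={'t':np.array([[-0.02021627,-0.98618429,0.16441366,0.3198603],[-0.99978915,0.01934869,-0.00687678,-0.03982056],[0.00360059,-0.16451802,-0.98636751,1.46050202]]),
's':np.array([[0.61274128,-0.40211745,0.68033057,-0.31492844],[-0.79016153,-0.29660226,0.5363505,-0.71417725],[-0.01388831,-0.86621513,-0.49947819,0.81084946]])}
def proj(c,P):
    f,cx,cy=K[c]; q=E[c][:,:3].T@(np.array(P)-E[c][:,3]); return np.array([f*q[0]/q[2]+cx,f*q[1]/q[2]+cy])
def onz(c,uv,z):
    f,cx,cy=K[c]; d=E[c][:,:3]@np.array([(uv[0]-cx)/f,(uv[1]-cy)/f,1]); o=E[c][:,3]; return o+d*(z-o[2])/d[2]
def W(b,p):
    c,s=np.cos(b[2]),np.sin(b[2]); return np.array([b[0]+c*p[0]-s*p[1],b[1]+s*p[0]+c*p[1],p[2]])
E
python3 - <<'E'
from h import *
ob=[('t',(627,219),(0.011,-.18,.149)),('t',(335,138),(.033,0,.344)),('t',(103,398),(-.055,.151,.132)),('t',(150,492),(-.11,.135,.096)),('t',(567,447),(-.11,-.135,.096)),
('s',(557,374),(0.011,-.18,.149)),('s',(343,48),(.033,0,.344)),('s',(105,316),(-.055,.151,.132))]
px=lambda c,u:(np.array(u)+.5)/5-.5+(np.array([255,130]) if c=='t' else np.array([270,135]))
r=lambda b:np.concatenate([proj(c,W(b,p))-px(c,u) for c,u,p in ob])
s=least_squares(r,[.5,0,0],loss='soft_l1'); print(s.x,s.fun.reshape(-1,2).round(1))
b=s.x
for n,p in dict(knob=(0.011,-.18,.149),handle=(.033,0,.344),hinge=(.11,0,.096),lp=(-.055,.151,.127)).items(): print(n,W(b,p).round(4))
k=onz('t',px('t',(85,495)),.16);print('lknob',k.round(4))
for n,u,z in(('bottle',(441,169),.136),('tape',(417,265),.01)):print(n,onz('t',u,z))
E
```

```text
[ 0.58719896 -0.06054714  0.10455263] [[ 0.1  0.9]
 [-0.3  0.5]
 [-0.1  0.4]
 [-1.4  0. ]
 [ 1.1 -1.6]
 [ 0.4  0.1]
 [ 0.5 -0.9]
 [ 0.1 -0.8]]
knob [ 0.6169 -0.2384  0.149 ]
handle [ 0.62   -0.0571  0.344 ]
hinge [ 0.6966 -0.0491  0.096 ]
lp [0.5167 0.0839 0.127 ]
lknob [0.456  0.0919 0.16  ]
bottle [ 0.63295106 -0.42945993  0.136     ]
tape [ 0.34303134 -0.36688967  0.01      ]
```

```bash
cat >> h.py <<'E'
b=np.array([.5872,-.0605,.1045])
def st():
    s=observe(); p=s['tool_pos']-np.array([b[0],b[1],0]); c,n=np.cos(b[2]),np.sin(b[2])
    R=np.array([[c,n,0],[-n,c,0],[0,0,1]])
    print('t',round(s['t'],2),'box mm',(R@p*1e3).round(1),'F box',(R@s['ft_force']).round(1),'gap',round(s['finger_gap']*87,1),'gf',s['gripper_force'])
    print((R@s['tool_rot']).round(3).tolist(),np.round(s['joints'],2))
def stay(L):
    P=np.array([-.042,.076]);H=np.array([.11,.096]);k=np.array([.011,.149]);th=np.arctan2(*(k-P)[::-1])
    A=k+L*np.array([np.cos(th-.4),np.sin(th-.4)])
    rot=lambda v,a:np.array([np.cos(a)*v[0]-np.sin(a)*v[1],np.sin(a)*v[0]+np.cos(a)*v[1]])
    def f(q): # fold for lid angle q
        a=H+rot(A-H,q); D=a-P; d=np.hypot(*D); l=np.hypot(*(k-P))
        return np.pi-np.arccos(np.clip((l*l+L*L-d*d)/(2*l*L),-1,1)), P+l*np.array([np.cos(x:=np.arctan2(D[1],D[0])+ -np.arccos(np.clip((l*l+d*d-L*L)/(2*l*d),-1,1))),np.sin(x)])
    return f
E
python3 - <<'E'
from h import *
from scipy.optimize import brentq
for z in(.5,.6,.7,.8):
    p=onz('t',(400,78),z);u=proj('s',p);print(z,p.round(3),u,52+(u[0]-203)*.151)
L=brentq(lambda L:stay(L)(1.22)[0]-2.8,.06,.15);print('L',L)
f=stay(L)
for q in(-.05,0,.05,.1,.15,.2,.3,.4,.6):
    a,k=f(q);print(q,round(a-0,2),k.round(4))
E
```

```text
0.5 [ 0.765 -0.241  0.5  ] [413.28327094  96.08842826] 83.75277391119943
0.6 [ 0.719 -0.22   0.6  ] [403.72780195  64.8331147 ] 82.30989809465548
0.7 [ 0.673 -0.199  0.7  ] [392.83428201  29.20112404] 80.66497658337508
0.8 [ 0.626 -0.178  0.8  ] [380.30050128 -11.79605227] 78.77237569352782Traceback (most recent call last):
  File "<stdin>", line 5, in <module>
    r = _zeros._brentq(f, a, b, xtol, rtol, maxiter, args, full_output, disp)
ValueError: f(a) and f(b) must have different signs
```

{"op": "drive_tool", "data": {"dp": [[0, 0, -8], [0, 0, -8], [0, 0, -8], [0, 0, -8], [0, 0, -8], [0, 0, -8], [0, 0, -8], [0, 0, -8], [0, 0, -8], [0, 0, -8]], "dr": [[0, 0, 7], [0, 0, 7], [0, 0, 7], [0, 0, 7], [0, 0, 7], [0, 0, 7], [0, 0, 7], [0, 0, 7], [0, 0, 7], [0, 0, 7]], "jaw": 0}}

```text
t: 0.93
tool_pos: [0.1477, 0.607, 0.3023]
tool_rot: [[-0.104, 0.995, -0.0], [0.995, 0.104, -0.001], [-0.001, -0.001, -1.0]]
ft_force: [0.5, 0.1, -0.2]
finger_gap: 0.326
gripper_force: 0.0
```

Run:
```python
from h import *
for L in(.07,.074,.076,.08,.085,.09,.095):print(L,stay(L)(1.22)[0].round(3))
for L in (.076,.09):
  f=stay(L)
  for q in(-.06,-.05,-.04,0,.05,.1,.15,.2,.3,.4):
    a,k=f(q);print(q,round(a,2),k.round(4))
```

```text
0.07 2.463
0.074 2.46
0.076 2.459
0.08 2.456
0.085 2.453
0.09 2.45
0.095 2.447
-0.06 0.0 [0.0243 0.1372]
-0.05 0.0 [0.0241 0.1373]
-0.04 0.0 [0.024  0.1375]
0 0.4 [0.0336 0.1252]
0.05 0.62 [0.0376 0.1184]
0.1 0.78 [0.0401 0.1133]
0.15 0.92 [0.0419 0.109 ]
0.2 1.04 [0.0434 0.1052]
0.3 1.26 [0.0454 0.0983]
0.4 1.45 [0.0468 0.0919]
-0.06 0.0 [0.0255 0.1358]
-0.05 0.0 [0.0253 0.136 ]
-0.04 0.07 [0.0271 0.134 ]
0 0.4 [0.0352 0.1226]
0.05 0.6 [0.0389 0.1159]
0.1 0.75 [0.0412 0.1108]
0.15 0.88 [0.0429 0.1064]
0.2 1.0 [0.0442 0.1026]
0.3 1.2 [0.0461 0.0956]
0.4 1.38 [0.0472 0.0892]
```

{"op": "drive_tool", "data": {"dp": [[-30, 8, 0], [-30, 8, 0], [-30, 8, 0], [-30, 8, 0], [-30, 8, 0], [-30, 8, 0], [-30, 8, 0], [-30, 8, 0], [-30, 8, 0], [-30, 8, 0]], "dr": [[0, 0, 0], [0, 0, 0], [0, 0, 0], [0, 0, 0], [0, 0, 0], [0, 0, 0], [0, 0, 0], [0, 0, 0], [0, 0, 0], [0, 0, 0]]}}

```text
t: 1.77
tool_pos: [0.2603, 0.3164, 0.3021]
tool_rot: [[-0.11, 0.994, -0.0], [0.994, 0.11, -0.0], [-0.0, -0.0, -1.0]]
ft_force: [1.1, 0.1, -0.3]
finger_gap: 0.003
gripper_force: 0.0
```

{"op": "drive_tool", "data": {"dp": [[-30, 8, 0], [-30, 8, 0], [-30, 8, 0], [-30, 8, 0], [-30, 8, 0], [-30, 8, 0], [-30, 8, 0], [-30, 8, 0], [-30, 8, 0], [-30, 8, 0]], "dr": [[0, 0, 0], [0, 0, 0], [0, 0, 0], [0, 0, 0], [0, 0, 0], [0, 0, 0], [0, 0, 0], [0, 0, 0], [0, 0, 0], [0, 0, 0]]}}

```text
t: 2.6
tool_pos: [0.3729, 0.027, 0.3023]
tool_rot: [[-0.11, 0.994, 0.0], [0.994, 0.11, 0.0], [0.0, 0.0, -1.0]]
ft_force: [0.3, 0.3, -0.7]
finger_gap: 0.003
gripper_force: 0.0
```

{"op": "drive_tool", "data": {"dp": [[-30, 8, 0], [-30, 8, 0], [-30, 8, 0], [-30, 8, 0], [-30, 8, 0], [-30, 8, 0], [-30, 8, 0], [-30, 8, 0], [-30, 8, 0], [-30, 8, 0]], "dr": [[0, 0, 0], [0, 0, 0], [0, 0, 0], [0, 0, 0], [0, 0, 0], [0, 0, 0], [0, 0, 0], [0, 0, 0], [0, 0, 0], [0, 0, 0]]}}

```text
t: 3.43
tool_pos: [0.4855, -0.2623, 0.3019]
tool_rot: [[-0.11, 0.994, -0.001], [0.994, 0.11, 0.001], [0.001, -0.001, -1.0]]
ft_force: [0.4, 0.5, 0.7]
finger_gap: 0.009
gripper_force: 0.0
```

{"op": "drive_tool", "data": {"dp": [[0, 0, 0], [0, 0, 0], [0, 0, 0], [0, 0, 0], [0, 0, 0], [0, 0, 0], [0, 0, 0], [0, 0, 0], [0, -7, 30], [0, -7, 40]], "dr": [[-6, 0, 0], [-6, 0, 0], [-6, 0, 0], [-6, 0, 0], [-6, 0, 0], [-6, 0, 0], [-6, 0, 0], [-3, 0, 0], [0, 0, 0], [0, 0, 0]]}}

```text
t: 4.27
tool_pos: [0.5244, -0.2594, 0.2451]
tool_rot: [[-0.105, 0.701, 0.706], [0.994, 0.078, 0.07], [-0.006, 0.709, -0.705]]
ft_force: [0.2, -0.3, 0.5]
finger_gap: 0.009
gripper_force: 0.0
```

```bash
python3 -c "
from h import *
st()"
```

```text
t 4.27 box mm [ -83.2 -191.3  245.1] F box [ 0.1 -0.3  0.5] gap 0.8 gf 0.0
[[-0.001, 0.705, 0.709], [1.0, 0.004, -0.004], [-0.006, 0.709, -0.705]] [-0.98 -0.27  2.16  0.84  1.01 -1.47]
```

{"op": "drive_tool", "data": {"dp": [[0, 0, 15], [0, 0, 15], [0, 0, 15], [0, 0, 15], [0, 0, 15], [0, 0, 15], [0, 0, 5], [0, 0, 5], [0, 0, 0], [0, 0, 0]], "dr": [[0, 0, 0], [0, 0, 0], [0, 0, 0], [0, 0, 0], [0, 0, 0], [0, 0, 0], [0, 0, 0], [0, 0, 0], [0, 0, 0], [0, 0, 0]]}}

```text
t: 5.1
tool_pos: [0.5949, -0.2488, 0.1726]
tool_rot: [[-0.11, 0.703, 0.703], [0.994, 0.078, 0.078], [0.0, 0.707, -0.707]]
ft_force: [0.2, 0.3, -0.2]
finger_gap: 0.006
gripper_force: 0.0
```

Run:
```python
from h import *
st()
f=grab_frame('scene')['color'][135:255,300:430,::-1]; g=grab_frame('top')['color'][130:250,320:450,::-1]
cv2.imwrite('pics/a1.png',cv2.resize(np.hstack([f,g]),None,fx=3,fy=3,interpolation=2))
```

```text
t 5.1 box mm [ -11.9 -188.   172.6] F box [ 0.2  0.3 -0.2] gap 0.5 gf 0.0
[[-0.006, 0.707, 0.707], [1.0, 0.004, 0.004], [0.0, 0.707, -0.707]] [-0.84 -0.04  2.1   0.93  0.8  -1.54]
```

View pics/a1.png

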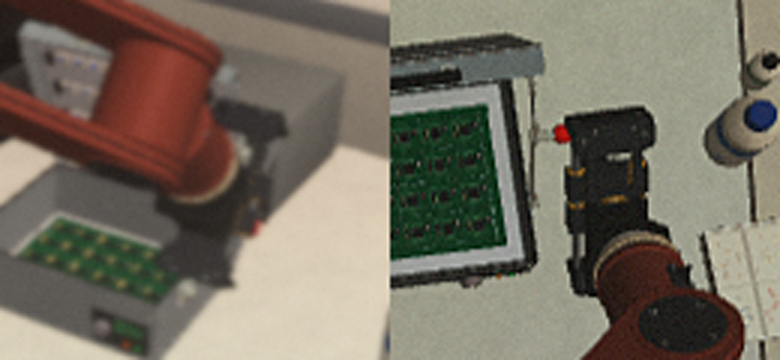

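The left picture shows the gripper just above and in front of the red knob at (255,228). The right one shows the knob at (562,133) under the gripper body, which is clear of the stay arms at x≈535. Now I push.

{"op": "drive_tool", "data": {"dp": [[0, 0, 5], [0, 0, 5], [0, 0, 5], [0, 0, 5], [0, 0, 4], [0, 0, 4], [0, 0, 4], [0, 0, 4], [0, 0, 4], [0, 0, 4]], "dr": [[0, 0, 0], [0, 0, 0], [0, 0, 0], [0, 0, 0], [0, 0, 0], [0, 0, 0], [0, 0, 0], [0, 0, 0], [0, 0, 0], [0, 0, 0]]}}

```text
t: 6.03
tool_pos: [0.6261, -0.2452, 0.1407]
tool_rot: [[-0.11, 0.703, 0.702], [0.994, 0.078, 0.078], [0.0, 0.707, -0.707]]
ft_force: [-0.1, 0.4, 0.6]
finger_gap: 0.005
gripper_force: 0.2
```

{"op": "drive_tool", "data": {"dp": [[0, -1, 4], [0, -1, 4], [0, -1, 4], [0, -1, 4], [0, -1, 4], [0, -1, 4], [0, -1, 3], [0, 0, 3], [0, 0, 0], [0, 0, 0]], "dr": [[0, 0, 0], [0, 0, 0], [0, 0, 0], [0, 0, 0], [0, 0, 0], [0, 0, 0], [0, 0, 0], [0, 0, 0], [0, 0, 0], [0, 0, 0]]}}

```text
t: 6.87
tool_pos: [0.6418, -0.2431, 0.1143]
tool_rot: [[-0.11, 0.704, 0.702], [0.994, 0.078, 0.079], [0.001, 0.706, -0.708]]
ft_force: [-0.5, -0.5, -0.1]
finger_gap: 0.005
gripper_force: 0.0
```

Run:
```python
from h import *
st()
f=grab_frame('scene')['color'][135:255,270:400,::-1]; g=grab_frame('top')['color'][130:250,260:390,::-1]
cv2.imwrite('pics/a2.png',cv2.resize(np.hstack([f,g]),None,fx=3,fy=3,interpolation=2))
```

```text
t 6.87 box mm [  35.3 -187.3  114.3] F box [-0.6 -0.4 -0.1] gap 0.4 gf 0.0
[[-0.006, 0.708, 0.706], [1.0, 0.004, 0.005], [0.001, 0.706, -0.708]] [-0.76  0.15  2.04  1.05  0.67 -1.63]
```

View pics/a2.png

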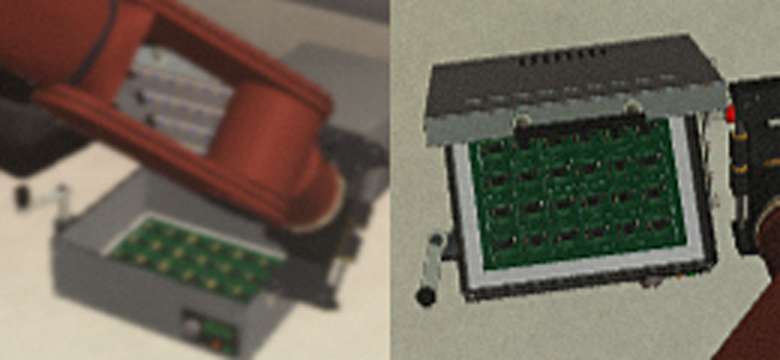

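The right picture shows that the lid has come down a little, with the handle bar now at about (580,130) in the crop. The stay is broken. I'll compute the lid angle and retract.

Run:
```python
from h import *
for q in np.arange(0,.5,.05):
    a=1.27-q;p=(.11-.259*np.cos(a),0,.096+.259*np.sin(a));print(round(q,2),np.round(p,3),proj('t',W(b,p)).round(1))
```

```text
0.0 [0.033 0.    0.343] [321.3 157.7]
0.05 [0.021 0.    0.339] [321.9 162.6]
0.1 [0.009 0.    0.334] [322.4 167.5]
0.15 [-0.003  0.     0.329] [323.  172.3]
0.2 [-0.014  0.     0.323] [323.5 177. ]
0.25 [-0.026  0.     0.317] [324.  181.7]
0.3 [-0.036  0.     0.31 ] [324.4 186.2]
0.35 [-0.047  0.     0.302] [324.9 190.5]
0.4 [-0.057  0.     0.294] [325.3 194.8]
0.45 [-0.067  0.     0.285] [325.7 198.8]
```

{"op": "drive_tool", "data": {"dp": [[0, 0, -10], [0, 0, -20], [0, 0, -30], [0, 0, -30], [0, 0, -30], [0, 0, -30], [0, 0, -30], [0, 0, -30], [0, 0, -30], [0, 0, -30]], "dr": [[0, 0, 0], [0, 0, 0], [0, 0, 0], [0, 0, 0], [0, 0, 0], [0, 0, 0], [0, 0, 0], [0, 0, 0], [0, 0, 0], [0, 0, 0]], "jaw": 40}}

```text
t: 7.8
tool_pos: [0.4512, -0.2641, 0.3071]
tool_rot: [[-0.11, 0.703, 0.703], [0.994, 0.078, 0.077], [-0.001, 0.707, -0.707]]
ft_force: [-0.5, -0.8, -0.4]
finger_gap: 0.457
gripper_force: 0.0
```

Run:
```python
from h import *
st()
g=grab_frame('top')['color'][130:250,260:390,::-1];f=grab_frame('scene')['color'][135:255,270:400,::-1]
cv2.imwrite('pics/a3.png',cv2.resize(np.hstack([f,g]),None,fx=3,fy=3,interpolation=2))
```

```text
t 7.8 box mm [-156.5 -188.3  307.1] F box [-0.5 -0.8 -0.4] gap 39.7 gf 0.0
[[-0.006, 0.707, 0.707], [1.0, 0.005, 0.004], [-0.001, 0.707, -0.707]] [-1.16 -0.47  2.18  0.79  1.26 -1.46]
```

View pics/a3.png

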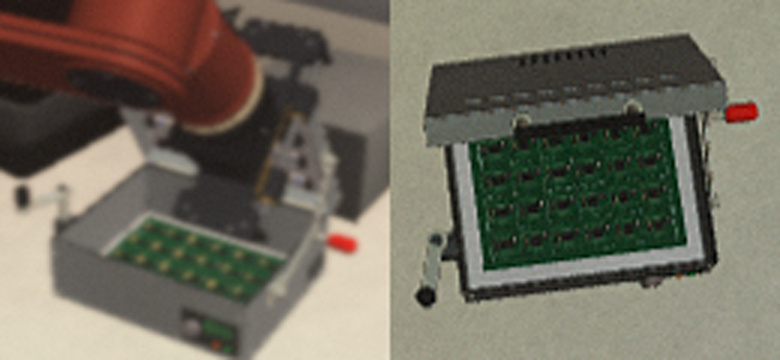

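The lid rests at about 0.15 rad with the red knob free. The handle is near box (-4, 0, 328) mm. I'll straighten the tool and go above it.

{"op": "drive_tool", "data": {"dp": [[0, 0, 0], [0, 0, 0], [0, 0, 0], [0, 0, 0], [0, 0, 0], [0, 0, 0], [0, 0, 0], [0, 0, -20], [0, 0, -35], [0, 0, -35]], "dr": [[7, 0, 0], [7, 0, 0], [7, 0, 0], [7, 0, 0], [7, 0, 0], [7, 0, 0], [3, 0, 0], [0, 0, 0], [0, 0, 0], [0, 0, 0]], "jaw": 34}}

```text
t: 8.73
tool_pos: [0.4527, -0.2632, 0.394]
tool_rot: [[-0.112, 0.994, -0.004], [0.994, 0.112, 0.004], [0.004, -0.004, -1.0]]
ft_force: [0.8, -1.6, 0.7]
finger_gap: 0.393
gripper_force: 0.0
```

```bash
python3 -c "
from h import *
st()"
```

```text
t 8.73 box mm [-154.9 -187.6  394. ] F box [ 0.7 -1.7  0.7] gap 34.2 gf 0.0
[[-0.008, 1.0, -0.004], [1.0, 0.008, 0.004], [0.004, -0.004, -1.0]] [-0.68 -0.07  1.52  0.    1.7  -0.79]
```

{"op": "drive_tool", "data": {"dp": [[20, 15, 0], [24, 19, 0], [24, 19, 0], [24, 19, 0], [24, 19, 0], [24, 19, 0], [24, 19, 0], [23, 19, 0], [0, 0, 15], [0, 0, 15]], "dr": [[0, 0, 0], [0, 0, 0], [0, 0, 0], [0, 0, 0], [0, 0, 0], [0, 0, 0], [0, 0, 0], [0, 0, 0], [0, 0, 0], [0, 0, 0]]}}

```text
t: 9.57
tool_pos: [0.5803, -0.0599, 0.3651]
tool_rot: [[-0.114, 0.993, 0.001], [0.993, 0.114, 0.0], [0.0, 0.001, -1.0]]
ft_force: [0.4, 0.2, -0.4]
finger_gap: 0.391
gripper_force: 0.0
```

Run:
```python
from h import *
st()
g=grab_frame('top')['color'][130:250,260:390,::-1];f=grab_frame('scene')['color'][115:235,270:400,::-1]
cv2.imwrite('pics/a4.png',cv2.resize(np.hstack([f,g]),None,fx=3,fy=3,interpolation=2))
```

```text
t 9.57 box mm [ -6.8   1.3 365.1] F box [ 0.4  0.1 -0.4] gap 34.0 gf 0.0
[[-0.01, 1.0, 0.001], [1.0, 0.01, 0.0], [0.0, 0.001, -1.0]] [-0.24  0.07  1.43  0.    1.64 -0.35]
```

View pics/a4.png

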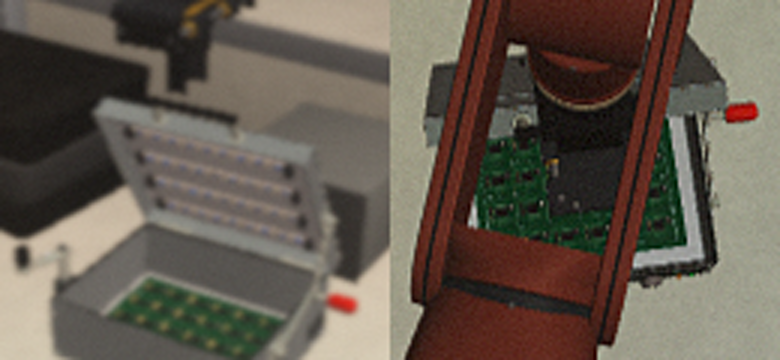

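The left picture shows the fingers just above the handle bar, which is centred at about (193,107) in the crop. I'll cross-check the bar position.

Run:
```python
from h import *
print((np.array([193,107])+.5)/3-.5+[270,115])
for q in(.1,.15,.2):
    a=1.27-q;print(q,proj('s',W(b,(.11-.259*np.cos(a),0,.096+.259*np.sin(a)))).round(1))
```

```text
[334.         150.33333333]
0.1 [335.1 148.3]
0.15 [333.3 151. ]
0.2 [331.6 153.9]
```

{"op": "drive_tool", "data": {"dp": [[0, 2, 6], [0, 0, 8], [0, 0, 8], [0, 0, 8], [0, 0, 7], [0, 0, 6], [0, 0, 4], [0, 0, 0], [0, 0, 0], [0, 0, 0]], "dr": [[0, 0, 0], [0, 0, 0], [0, 0, 0], [0, 0, 0], [0, 0, 0], [0, 0, 0], [0, 0, 0], [0, 0, 0], [0, 0, 0], [0, 0, 0]]}}

```text
t: 10.5
tool_pos: [0.5811, -0.0622, 0.3196]
tool_rot: [[-0.11, 0.994, 0.001], [0.994, 0.11, -0.0], [-0.0, 0.001, -1.0]]
ft_force: [0.1, -0.0, 0.8]
finger_gap: 0.392
gripper_force: 0.0
```

{"op": "drive_tool", "data": {"dp": [[0, 0, 3], [0, 0, 0], [0, 0, 0], [0, 0, 0], [0, 0, 0], [0, 0, 0], [0, 0, 0], [0, 0, 0], [0, 0, 0], [0, 0, 0]], "dr": [[0, 0, 0], [0, 0, 0], [0, 0, 0], [0, 0, 0], [0, 0, 0], [0, 0, 0], [0, 0, 0], [0, 0, 0], [0, 0, 0], [0, 0, 0]], "jaw": 0, "grip_force": 20}}

```text
t: 11.33
tool_pos: [0.5809, -0.0621, 0.316]
tool_rot: [[-0.11, 0.994, -0.0], [0.994, 0.11, 0.0], [0.0, -0.0, -1.0]]
ft_force: [0.9, 0.7, -1.7]
finger_gap: 0.131
gripper_force: 20.0
```

Run:
```python
from h import *
st()
p=lambda q:np.array([110-259*np.cos(1.27-q),96+259*np.sin(1.27-q)])
q0=.15;qs=np.linspace(q0,1.22,41);P=np.array([p(q) for q in qs]);D=np.diff(P,axis=0)
for i in range(4): print([[0,round(float(a),1),round(float(-c),1)] for a,c in D[10*i:10*i+10]], P[10*i+10])
```

```text
t 11.33 box mm [ -6.4  -1.  316. ] F box [ 1.   0.6 -1.7] gap 11.4 gf 19.99975472688675
[[-0.006, 1.0, -0.0], [1.0, 0.006, 0.0], [0.0, -0.0, -1.0]] [-0.24  0.08  1.51  0.    1.55 -0.35]
[[0, -6.2, 3.1], [0, -6.1, 3.3], [0, -6.0, 3.4], [0, -5.9, 3.6], [0, -5.8, 3.7], [0, -5.7, 3.9], [0, -5.6, 4.1], [0, -5.5, 4.2], [0, -5.4, 4.3], [0, -5.3, 4.5]] [-60.44864706 291.00835551]
[[0, -5.2, 4.6], [0, -5.0, 4.8], [0, -4.9, 4.9], [0, -4.8, 5.0], [0, -4.6, 5.2], [0, -4.5, 5.3], [0, -4.3, 5.4], [0, -4.2, 5.5], [0, -4.1, 5.6], [0, -3.9, 5.7]] [-105.93143024  239.01964002]
[[0, -3.7, 5.8], [0, -3.6, 5.9], [0, -3.4, 6.0], [0, -3.3, 6.1], [0, -3.1, 6.2], [0, -2.9, 6.3], [0, -2.8, 6.4], [0, -2.6, 6.4], [0, -2.4, 6.5], [0, -2.3, 6.6]] [-136.05488663  176.8578553 ]
[[0, -2.1, 6.6], [0, -1.9, 6.7], [0, -1.7, 6.7], [0, -1.5, 6.8], [0, -1.4, 6.8], [0, -1.2, 6.8], [0, -1.0, 6.9], [0, -0.8, 6.9], [0, -0.6, 6.9], [0, -0.4, 6.9]] [-148.67631744  108.94460484]
```

{"op": "drive_tool", "data": {"dp": [[0, -6.2, 3.1], [0, -6.1, 3.3], [0, -6, 3.4], [0, -5.9, 3.6], [0, -5.8, 3.7], [0, -5.7, 3.9], [0, -5.6, 4.1], [0, -5.5, 4.2], [0, -5.4, 4.3], [0, -5.3, 4.5]], "dr": [[0, 0, 0], [0, 0, 0], [0, 0, 0], [0, 0, 0], [0, 0, 0], [0, 0, 0], [0, 0, 0], [0, 0, 0], [0, 0, 0], [0, 0, 0]]}}

```text
t: 12.17
tool_pos: [0.5231, -0.0684, 0.2777]
tool_rot: [[-0.11, 0.994, 0.0], [0.994, 0.11, 0.0], [0.0, 0.0, -1.0]]
ft_force: [1.5, 2.6, -0.7]
finger_gap: 0.127
gripper_force: 20.0
```

```bash
python3 -c "
from h import *
st()"
```

```text
t 12.17 box mm [-64.6  -1.2 277.7] F box [ 1.7  2.4 -0.7] gap 11.0 gf 20.000959038734436
[[-0.006, 1.0, 0.0], [1.0, 0.006, 0.0], [0.0, 0.0, -1.0]] [-0.28 -0.05  1.71  0.    1.48 -0.39]
```

{"op": "drive_tool", "data": {"dp": [[0, -5, 4.7], [0, -4.9, 4.8], [0, -4.8, 5], [0, -4.6, 5.1], [0, -4.5, 5.2], [0, -4.3, 5.3], [0, -4.2, 5.4], [0, -4.1, 5.5], [0, -3.9, 5.6], [0, -3.7, 5.7]], "dr": [[0, 0, 0], [0, 0, 0], [0, 0, 0], [0, 0, 0], [0, 0, 0], [0, 0, 0], [0, 0, 0], [0, 0, 0], [0, 0, 0], [0, 0, 0]]}}

```text
t: 13.0
tool_pos: [0.4795, -0.0732, 0.225]
tool_rot: [[-0.11, 0.994, -0.0], [0.994, 0.11, 0.0], [0.0, -0.0, -1.0]]
ft_force: [0.4, 4.4, -1.0]
finger_gap: 0.128
gripper_force: 20.0
```

```bash
python3 -c "
from h import *
st()"
```

```text
t 13.0 box mm [-108.4   -1.4  225. ] F box [ 0.9  4.3 -1. ] gap 11.2 gf 20.003475844860077
[[-0.006, 1.0, -0.0], [1.0, 0.006, 0.0], [0.0, -0.0, -1.0]] [-0.31 -0.12  1.88  0.    1.39 -0.42]
```

{"op": "drive_tool", "data": {"dp": [[0.1, -3.6, 5.8], [0.1, -3.5, 5.9], [0.1, -3.3, 6], [0.1, -3.2, 6.1], [0.1, -3, 6.2], [0.1, -2.8, 6.3], [0.1, -2.7, 6.4], [0.1, -2.5, 6.4], [0.1, -2.3, 6.5], [0.1, -2.2, 6.6]], "dr": [[0, 0, 0], [0, 0, 0], [0, 0, 0], [0, 0, 0], [0, 0, 0], [0, 0, 0], [0, 0, 0], [0, 0, 0], [0, 0, 0], [0, 0, 0]]}}

```text
t: 13.83
tool_pos: [0.4507, -0.0762, 0.1629]
tool_rot: [[-0.11, 0.994, -0.0], [0.994, 0.11, -0.001], [-0.001, -0.0, -1.0]]
ft_force: [0.2, -1.2, 0.7]
finger_gap: 0.128
gripper_force: 20.0
```

```bash
python3 -c "
from h import *
st()"
```

```text
t 13.83 box mm [-137.4   -1.3  162.9] F box [ 0.1 -1.2  0.7] gap 11.2 gf 19.99541938304901
[[-0.006, 1.0, -0.0], [1.0, 0.006, -0.001], [-0.001, -0.0, -1.0]] [-0.34 -0.14  2.01 -0.    1.27 -0.45]
```

{"op": "drive_tool", "data": {"dp": [[0, -2, 6], [0, -1.6, 6], [0, -1.4, 6], [0, -1.2, 6], [0, -1.1, 6], [0, -1, 6], [0, -0.8, 6], [0, -0.6, 6], [0, -0.5, 5], [0, -0.4, 5]], "dr": [[0, 0, 0], [0, 0, 0], [0, 0, 0], [0, 0, 0], [0, 0, 0], [0, 0, 0], [0, 0, 0], [0, 0, 0], [0, 0, 0], [0, 0, 0]]}}

```text
t: 14.67
tool_pos: [0.4391, -0.0772, 0.1044]
tool_rot: [[-0.11, 0.994, -0.003], [0.994, 0.11, -0.001], [-0.001, -0.003, -1.0]]
ft_force: [-4.8, -5.5, 1.0]
finger_gap: 0.132
gripper_force: 20.0
```

```bash
python3 -c "
from h import *
st()"
```

```text
t 14.67 box mm [-149.    -1.2  104.4] F box [-5.4 -5.   1. ] gap 11.4 gf 19.988234639167786
[[-0.006, 1.0, -0.003], [1.0, 0.006, -0.001], [-0.001, -0.003, -1.0]] [-0.35 -0.09  2.09 -0.    1.15 -0.46]
```

{"op": "drive_tool", "data": {"dp": [[0, -0.3, 1.5], [0, -0.3, 1.5], [0, -0.2, 1.5], [0, -0.2, 1.5], [0, 0, 1.5], [0, 0, 1], [0, 0, 1], [0, 0, 0], [0, 0, 0], [0, 0, 0]], "dr": [[0, 0, 0], [0, 0, 0], [0, 0, 0], [0, 0, 0], [0, 0, 0], [0, 0, 0], [0, 0, 0], [0, 0, 0], [0, 0, 0], [0, 0, 0]]}}

```text
t: 15.5
tool_pos: [0.4384, -0.0773, 0.095]
tool_rot: [[-0.11, 0.994, -0.002], [0.994, 0.11, -0.001], [-0.001, -0.002, -1.0]]
ft_force: [-2.8, -5.5, -1.5]
finger_gap: 0.128
gripper_force: 20.0
```

```bash
python3 -c "
from h import *
st()"
```

```text
t 15.5 box mm [-149.7   -1.2   95. ] F box [-3.4 -5.2 -1.5] gap 11.2 gf 19.988383054733276
[[-0.006, 1.0, -0.002], [1.0, 0.006, -0.001], [-0.001, -0.002, -1.0]] [-0.35 -0.08  2.1  -0.    1.13 -0.46]
```

{"op": "drive_tool", "data": {"dp": [[0, 0, 1], [0, 0, 1], [0, 0, 1], [0, 0, 1], [0, 0, 1], [0, 0, 0], [0, 0, 0], [0, 0, 0], [0, 0, 0], [0, 0, 0]], "dr": [[0, 0, 0], [0, 0, 0], [0, 0, 0], [0, 0, 0], [0, 0, 0], [0, 0, 0], [0, 0, 0], [0, 0, 0], [0, 0, 0], [0, 0, 0]]}}

```text
t: 16.33
tool_pos: [0.4385, -0.0775, 0.0932]
tool_rot: [[-0.111, 0.994, -0.003], [0.994, 0.111, -0.001], [-0.001, -0.003, -1.0]]
ft_force: [-15.7, -1.8, 26.9]
finger_gap: 0.132
gripper_force: 20.0
```

```bash
python3 -c "
from h import *
st()"
```

```text
t 16.33 box mm [-149.6   -1.4   93.2] F box [-15.8  -0.1  26.9] gap 11.4 gf 19.99865233898163
[[-0.006, 1.0, -0.003], [1.0, 0.006, -0.001], [-0.001, -0.003, -1.0]] [-0.35 -0.08  2.1  -0.    1.12 -0.46]
```

The lid is on its end stop (Fz 27 N). I'll relax, release and lift away.

{"op": "drive_tool", "data": {"dp": [[0, 0, -1], [0, -0.5, -1], [0, 0, 0], [0, 0, 0], [0, 0, 0], [0, 0, 0], [0, 0, 0], [0, 0, 0], [0, 0, 0], [0, 0, 0]], "dr": [[0, 0, 0], [0, 0, 0], [0, 0, 0], [0, 0, 0], [0, 0, 0], [0, 0, 0], [0, 0, 0], [0, 0, 0], [0, 0, 0], [0, 0, 0]]}}

```text
t: 17.17
tool_pos: [0.4385, -0.0775, 0.0934]
tool_rot: [[-0.11, 0.994, -0.001], [0.994, 0.11, -0.001], [-0.001, -0.002, -1.0]]
ft_force: [-7.0, -2.7, 8.2]
finger_gap: 0.13
gripper_force: 20.0
```

{"op": "drive_tool", "data": {"dp": [[0, 0, 0], [0, 0, 0], [0, 0, 0], [0, 0, 0], [0, 0, 0], [0, 0, 0], [0, 0, 0], [0, 0, -5], [0, 0, -8], [0, 0, -12]], "dr": [[0, 0, 0], [0, 0, 0], [0, 0, 0], [0, 0, 0], [0, 0, 0], [0, 0, 0], [0, 0, 0], [0, 0, 0], [0, 0, 0], [0, 0, 0]], "jaw": 21}}

```text
t: 18.0
tool_pos: [0.4383, -0.0766, 0.118]
tool_rot: [[-0.11, 0.994, -0.002], [0.994, 0.11, 0.001], [0.001, -0.002, -1.0]]
ft_force: [0.2, 1.3, -0.1]
finger_gap: 0.24
gripper_force: 0.0
```

```bash
python3 -c "
from h import *
st()"
```

```text
t 18.0 box mm [-149.8   -0.5  118. ] F box [ 0.3  1.3 -0.1] gap 20.9 gf 0.0
[[-0.006, 1.0, -0.002], [1.0, 0.006, 0.001], [0.001, -0.002, -1.0]] [-0.35 -0.11  2.08  0.    1.18 -0.46]
```

{"op": "drive_tool", "data": {"dp": [[0, 0, -25], [0, 0, -35], [0, 0, -35], [30, 5, -5], [30, 5, 0], [30, 5, 0], [30, 5, 0], [30, 5, 0], [30, 4, 0], [32, 3, 0]], "dr": [[0, 0, 0], [0, 0, 0], [0, 0, 0], [0, 0, 0], [0, 0, 0], [0, 0, 0], [0, 0, 0], [0, 0, 0], [0, 0, 0], [0, 0, 0]], "jaw": 0}}

```text
t: 18.83
tool_pos: [0.4476, 0.1387, 0.2192]
tool_rot: [[-0.11, 0.994, 0.002], [0.994, 0.11, 0.0], [-0.0, 0.002, -1.0]]
ft_force: [1.3, -0.4, 0.0]
finger_gap: 0.004
gripper_force: 0.0
```

Run:
```python
from h import *
st()
f=grab_frame('scene')['color'][135:255,240:400,::-1]
g=grab_frame('top')['color'][130:250,240:400,::-1]
cv2.imwrite('pics/a5.png',cv2.resize(np.vstack([f,g]),None,fx=2.5,fy=2.5,interpolation=2))
```

```text
t 18.83 box mm [-118.   212.7  219.2] F box [ 1.3 -0.5  0. ] gap 0.3 gf 0.0
[[-0.005, 1.0, 0.002], [1.0, 0.005, -0.0], [-0.0, 0.002, -1.0]] [ 0.13 -0.16  1.92 -0.    1.38  0.02]
```

View pics/a5.png

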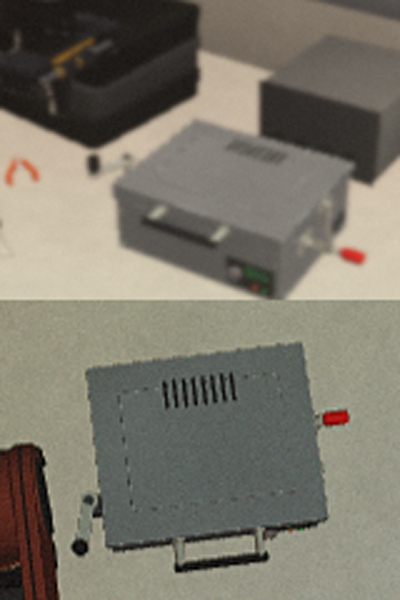

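The lid is flat shut with the fold stay down, and the latch knob is unmoved at (80,547). I'll lower the closed fingers outside the latch knob and plan the sweep.

{"op": "drive_tool", "data": {"dp": [[0, 0, 20], [0, 0, 20], [0, 0, 20], [0, 0, 10], [0, 0, 7], [0, 0, 0], [0, -3, 0], [-4, 2, 0], [-6, 4, 0], [-8, 5, 0]], "dr": [[0, 0, 0], [0, 0, 0], [0, 0, 0], [0, 0, 0], [0, 0, 0], [0, 0, 0], [0, 0, 0], [0, 0, 0], [0, 0, 0], [0, 0, 0]]}}

```text
t: 19.77
tool_pos: [0.4584, 0.12, 0.1421]
tool_rot: [[-0.111, 0.994, 0.002], [0.994, 0.111, 0.0], [-0.0, 0.002, -1.0]]
ft_force: [-0.3, -0.4, -0.4]
finger_gap: 0.004
gripper_force: 0.0
```

Run:
```python
from h import *
st()
a=np.linspace(-.235,1.571,31);d=np.linspace(19,24.5,31)
P=np.c_[-55-60*np.cos(a)-d*np.sin(a),151-60*np.sin(a)+d*np.cos(a)]
print(P[0]);
for i in range(3):print([[round(float(y),1),round(float(x),1),0] for x,y in np.diff(P,axis=0)[10*i:10*i+10]],P[10*i+10])
```

```text
t 19.77 box mm [-109.3  193.   142.1] F box [-0.4 -0.4 -0.4] gap 0.3 gf 0.0
[[-0.006, 1.0, 0.002], [1.0, 0.006, -0.0], [-0.0, 0.002, -1.0]] [ 0.09 -0.07  1.99 -0.    1.22 -0.02]
[-108.92684376  183.44835162]
[[-3.1, -1.8, 0], [-3.2, -1.6, 0], [-3.3, -1.5, 0], [-3.4, -1.3, 0], [-3.5, -1.1, 0], [-3.5, -0.9, 0], [-3.6, -0.7, 0], [-3.6, -0.5, 0], [-3.6, -0.3, 0], [-3.6, -0.0, 0]] [-118.47983025  148.91699028]
[[-3.6, 0.2, 0], [-3.6, 0.4, 0], [-3.6, 0.6, 0], [-3.6, 0.8, 0], [-3.5, 1.0, 0], [-3.5, 1.2, 0], [-3.4, 1.4, 0], [-3.3, 1.6, 0], [-3.2, 1.8, 0], [-3.1, 2.0, 0]] [-107.65203474  114.37294695]
[[-3.0, 2.1, 0], [-2.9, 2.3, 0], [-2.7, 2.5, 0], [-2.6, 2.6, 0], [-2.5, 2.8, 0], [-2.3, 2.9, 0], [-2.1, 3.1, 0], [-1.9, 3.2, 0], [-1.8, 3.3, 0], [-1.6, 3.4, 0]] [-79.4877791   90.99501125]
```

Nine millimetres to go until contact, so the first row includes 5 mm extra.

{"op": "drive_tool", "data": {"dp": [[-9, -1, 0], [-7, -2, 0], [-6, -2.5, 0], [-4, -1.5, 0], [-4, -1.2, 0], [-3.5, -1, 0], [-3.5, -0.8, 0], [-3.5, -0.5, 0], [-3.5, -0.3, 0], [-3.5, 0, 0]], "dr": [[0, 0, 0], [0, 0, 0], [0, 0, 0], [0, 0, 0], [0, 0, 0], [0, 0, 0], [0, 0, 0], [0, 0, 0], [0, 0, 0], [0, 0, 0]]}}

```text
t: 20.6
tool_pos: [0.4517, 0.0718, 0.1409]
tool_rot: [[-0.11, 0.994, -0.0], [0.994, 0.11, 0.0], [0.0, -0.0, -1.0]]
ft_force: [0.5, 2.1, 0.6]
finger_gap: 0.009
gripper_force: 0.8
```

```bash
python3 -c "
from h import *
st()"
```

```text
t 20.6 box mm [-121.   145.7  140.9] F box [0.7 2.  0.6] gap 0.8 gf 0.7552098009909969
[[-0.006, 1.0, -0.0], [1.0, 0.006, 0.0], [0.0, -0.0, -1.0]] [-0.02 -0.11  2.03  0.    1.22 -0.13]
```

{"op": "drive_tool", "data": {"dp": [[-3.6, 0.4, 0], [-3.6, 0.6, 0], [-3.6, 0.8, 0], [-3.6, 1, 0], [-3.5, 1.2, 0], [-3.5, 1.3, 0], [-3.4, 1.5, 0], [-3.2, 1.7, 0], [-3, 1.9, 0], [-2.8, 2.1, 0]], "dr": [[0, 0, 0], [0, 0, 0], [0, 0, 0], [0, 0, 0], [0, 0, 0], [0, 0, 0], [0, 0, 0], [0, 0, 0], [0, 0, 0], [0, 0, 0]]}}

```text
t: 21.43
tool_pos: [0.4681, 0.0393, 0.1409]
tool_rot: [[-0.11, 0.994, -0.0], [0.994, 0.11, -0.0], [-0.0, -0.0, -1.0]]
ft_force: [-1.2, 0.1, 0.5]
finger_gap: 0.006
gripper_force: 0.5
```

{"op": "drive_tool", "data": {"dp": [[-2.8, 2.2, 0], [-2.6, 2.4, 0], [-2.4, 2.5, 0], [-2.2, 2.7, 0], [-2, 2.8, 0], [-1.8, 3, 0], [-1.6, 3.1, 0], [-1.4, 3.2, 0], [-1.2, 3.2, 0], [-1, 3.2, 0]], "dr": [[0, 0, 0], [0, 0, 0], [0, 0, 0], [0, 0, 0], [0, 0, 0], [0, 0, 0], [0, 0, 0], [0, 0, 0], [0, 0, 0], [0, 0, 0]]}}

```text
t: 22.27
tool_pos: [0.4985, 0.0239, 0.1409]
tool_rot: [[-0.11, 0.994, -0.0], [0.994, 0.11, 0.0], [0.0, -0.0, -1.0]]
ft_force: [-1.4, -0.3, -0.0]
finger_gap: 0.008
gripper_force: 0.6
```

```bash
python3 -c "
from h import *
st()"
```

```text
t 22.27 box mm [-79.4  93.2 140.9] F box [-1.4 -0.2 -0. ] gap 0.7 gf 0.6053717414033599
[[-0.006, 1.0, -0.0], [1.0, 0.006, 0.0], [0.0, -0.0, -1.0]] [-0.11 -0.01  1.93  0.    1.22 -0.22]
```

Next I press on to the end stop in 1 mm steps, watching the force.

{"op": "drive_tool", "data": {"dp": [[0, 1.5, 0], [0, 1, 0], [0, 1, 0], [0, 0.5, 0], [0, 0.5, 0], [0, 0, 0], [0, 0, 0], [0, 0, 0], [0, 0, 0], [0, 0, 0]], "dr": [[0, 0, 0], [0, 0, 0], [0, 0, 0], [0, 0, 0], [0, 0, 0], [0, 0, 0], [0, 0, 0], [0, 0, 0], [0, 0, 0], [0, 0, 0]]}}

```text
t: 23.1
tool_pos: [0.5027, 0.0245, 0.141]
tool_rot: [[-0.11, 0.994, 0.0], [0.994, 0.11, 0.0], [0.0, 0.0, -1.0]]
ft_force: [-0.5, -0.7, -0.3]
finger_gap: 0.0
gripper_force: 0.4
```

```bash
python3 -c "
from h import *
st()"
```

```text
t 23.1 box mm [-75.2  93.4 141. ] F box [-0.5 -0.7 -0.3] gap 0.0 gf 0.4346336181515653
[[-0.006, 1.0, 0.0], [1.0, 0.006, 0.0], [0.0, 0.0, -1.0]] [-0.11  0.    1.92  0.    1.22 -0.22]
```

{"op": "drive_tool", "data": {"dp": [[0, 1, 0], [0, 1, 0], [0, 1, 0], [0, 1, 0], [0, 1, 0], [0, 0, 0], [0, 0, 0], [0, 0, 0], [0, 0, 0], [0, 0, 0]], "dr": [[0, 0, 0], [0, 0, 0], [0, 0, 0], [0, 0, 0], [0, 0, 0], [0, 0, 0], [0, 0, 0], [0, 0, 0], [0, 0, 0], [0, 0, 0]]}}

```text
t: 23.93
tool_pos: [0.5042, 0.0245, 0.1406]
tool_rot: [[-0.11, 0.994, -0.009], [0.994, 0.11, -0.001], [-0.0, -0.009, -1.0]]
ft_force: [-15.4, -3.8, 10.6]
finger_gap: 0.004
gripper_force: 8.1
```

Run:
```python
from h import *
st()
f=grab_frame('scene')['color'][135:255,240:400,::-1]
g=grab_frame('top')['color'][130:250,240:400,::-1]
cv2.imwrite('pics/a6.png',cv2.resize(np.vstack([f,g]),None,fx=2.5,fy=2.5,interpolation=2))
```

```text
t 23.93 box mm [-73.7  93.2 140.6] F box [-15.7  -2.2  10.6] gap 0.3 gf 8.149987325450638
[[-0.006, 1.0, -0.009], [1.0, 0.006, -0.0], [-0.0, -0.009, -1.0]] [-0.11  0.02  1.91 -0.    1.22 -0.22]
```

End stop reached (16 N). I'll back off, lift clear and take the last look.

{"op": "drive_tool", "data": {"dp": [[0, -5, 0], [0, -10, 0], [0, -10, 0], [0, 0, -20], [0, 0, -35], [0, 0, -35], [0, 0, -30], [35, -15, 0], [35, -15, 0], [35, -15, 0]], "dr": [[0, 0, 0], [0, 0, 0], [0, 0, 0], [0, 0, 0], [0, 0, 0], [0, 0, 0], [0, 0, 0], [0, 0, 0], [0, 0, 0], [0, 0, 0]]}}

```text
t: 24.87
tool_pos: [0.4259, 0.1223, 0.2618]
tool_rot: [[-0.108, 0.994, 0.002], [0.994, 0.108, 0.001], [0.001, 0.002, -1.0]]
ft_force: [0.2, 1.4, -0.2]
finger_gap: 0.004
gripper_force: 0.0
```

{"op": "drive_tool", "data": {"dp": [[35, 0, 0], [35, 0, 0], [35, 0, 0], [35, 0, 0], [35, 0, 0], [0, 0, 0], [0, 0, 0], [0, 0, 0], [0, 0, 0], [0, 0, 0]], "dr": [[0, 0, 0], [0, 0, 0], [0, 0, 0], [0, 0, 0], [0, 0, 0], [0, 0, 0], [0, 0, 0], [0, 0, 0], [0, 0, 0], [0, 0, 0]]}}

```text
t: 25.7
tool_pos: [0.4075, 0.2946, 0.2611]
tool_rot: [[-0.108, 0.994, 0.0], [0.994, 0.108, -0.0], [-0.0, 0.0, -1.0]]
ft_force: [-0.1, -0.0, 0.3]
finger_gap: 0.002
gripper_force: 0.0
```

Run:
```python
from h import *
st()
f=grab_frame('scene')['color'][135:255,240:400,::-1]
g=grab_frame('top')['color'][130:250,240:400,::-1]
cv2.imwrite('pics/a7.png',cv2.resize(np.vstack([f,g]),None,fx=2.5,fy=2.5,interpolation=2))
print(proj('t',W(b,(-.055,.151,.132))),proj('t',W(b,(-.055,.091,.16))))
```

```text
t 25.7 box mm [-141.7  371.9  261.1] F box [-0.1  0.   0.3] gap 0.2 gf 0.0
[[-0.004, 1.0, 0.0], [1.0, 0.004, -0.0], [-0.0, 0.0, -1.0]] [ 0.47 -0.1   1.79 -0.    1.45  0.36]
[275.10515408 209.61991443] [294.19046057 205.80261706]
```

View pics/a7.png

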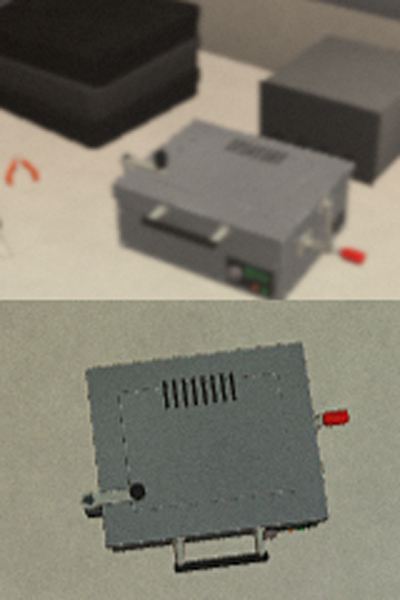

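The lid is flat shut, and the latch lies across it with its knob at (138,492), as predicted for the end stop. I'm handing in.

```bash
python3 -c "
from rig import close_job
print(close_job())"
```

```text
the job is handed in; nothing more can be done
None
```

The curing box is closed: I broke the stay, lowered the lid by its handle onto its end stop, then swung the latch over it to its end stop, and handed the job in at about 26 s with the arm clear.

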